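# Close the mitre of a frame corner in the joining jig

### The arm

A 7-joint arm with a two-finger parallel gripper is mounted at the origin on the work surface. World frame = base frame: x ahead of the robot, y to its left, z up, the work surface at z = 0. Lengths are in m, angles in rad, forces in N, time in s.
With the tool pointing down it reaches from about 0.4 to 0.85 m from the base axis. Payload 10.4 kg.
Tool frame: the origin (TCP) lies midway between the tips of the shut fingers; the grasp point (between the pads) lies 19 mm behind it; z points along the fingers, y is the line along which they close (so a half turn about z gives the same grasp; the last joint's range is limited). The gripper opens to 87 mm and grips with 3 to 60 N. Pads are 19 mm wide; open, the fingers measure 117 mm over their backs; the gripper's body (75 mm by 190 mm) begins 51 mm behind the grasp point.
Start: joints at [1.248, 0.332, -0.065, 1.46, 0.022, 1.35, -0.088], TCP at [0.185, -0.597, 0.223] pointing down, gripper open.
Joint ranges: [-2.6, 2.6], [-0.5, 2.12], [-1.47, 1.34], [0.16, 2.42], [-1.27, 4.41], [0.06, 2.06], [-2.6, 2.6]. Speed limits (rad/s): [2.22, 2.22, 2.79, 2.79, 3.14, 3.14, 3.14].

### API

Orientations are given as a unit quaternion [x, y, z, w].
In Python, from bench import sensors, eyes, order gives the robot as it stands.
- The arm moves only by the tool arm_command, never from a script. Its argument "steps" is a list of rows, each an object with "rot": the turn, a rotation vector about the world's x, y, z in degrees, a list of three; "slide": the shift along the world's x, y, z in m, a list of three; "grip": the opening, from 0 (shut) to 1 (fully open). A call has exactly 8 rows; each row shifts and turns the commanded pose from where the row before left it; what a row does not reach is not made up. A row lasts 1/8 s, in which the tool goes at most 62.5 mm and 10.7 degrees, less where a joint would pass 70% of its speed; a pose out of reach is approached as far as the arm can. A call with a gripper value outside its range is refused whole. The fingers move at their own pace and stop on an object; "newtons" is the grip in N (left out, the last holds). Time passes only in rows, so rows that do not move let the fingers close, or fill a call up. It gives the time, the measured TCP pose, the force, the opening and the grip force at its end, in the units of the state.
- sensors.read_state(): the state, without advancing time (a new reading comes with each control period).
- eyes.camera(name): name is "scene" or "top" or "wrist"; returns a dict with "pixels" (400x640x3 uint8, red, green, blue), "intrinsics" (3x3 intrinsics, pixels), "k1" (the pictures are not rectified: a ray, as slopes to the right and down, at radius r is drawn at 1 + k1 r^2 times it, then the intrinsics apply), "pose" (4x4, takes a point from camera to world coordinates). Camera axes: x right, y down, z forward; pixel columns grow to the right and rows downward; lengths in m; the calibration is good to about 2 mm. A picture is of the moment at which its call begins. There is no depth.
- order.close_job(): hands the job in; it is judged then, once.
Trained networks look in a picture, given as the dict that the camera call returned (one of the last four; its "shot" number tells which), for a name from the list of things; names that differ only in an ending like _2 or _b are one class to them, and where a whole thing is asked for, a point or a joint stands for the part that bears it (a point fixed in the world has none). Each returns a list of dicts, best first, with "conf" (0 to 1); they miss things now and then, are a little off and sometimes report something else, mostly with a low value. They report only what shows in the picture. A call takes as long as a camera call.
- eyes.look_for(name, picture): "bbox" ([left, top, right, bottom] in pixels, round what is visible of it).
The state is a dict: "time": time; "joint_positions": joint angles; "joint_vel": joint speeds; "joint_torque": joint torques, N m; "ee_pos": TCP position; "eef_rot": TCP orientation; "ft_force": force on the tool from outside, world axes, zero at the start; "torque": the same for the moment, N m; "width": finger opening in m; "grip_force": force on a finger pad.
Only numpy, scipy, OpenCV 4.12 (cv2) and the standard library are available. Lean on these libraries where they do the work, as an engineer would, in place of code of your own. Each camera call takes 0.05 s, during which the arm holds its last target. There are 200 camera calls.

### The job

A trial corner of picture-frame moulding is being set up in the L-shaped joining jig, and one length is already clamped there. With the fingers only, push the loose length flat over the board, without picking it up, until its straight back edge lies flush along the long fence and its mitre is closed tight on the mitre of the clamped length; then take the hand away. Slide it gently so that the gilding is not knocked, and leave the jar, brush, swab block and glue bottle where they are.

Things in the scene. Friction and masses are not known exactly. Their poses are not given: they have to be found in the camera images.
- jig: fixed corner-joining jig, placed and turned (up to 17 degrees) anew each time: plywood board 360 (x) x 500 (y) x 18 mm, origin at the centre of its underside. Two pale wooden fences, 22 mm high above the board, stand at a right angle: the long one (335 mm) along y near the +x edge, its face to -x; the short one along x near the +y edge. A 17 mm gap is left where they would meet
- jig_corner (a point): the point on the board's top where the faces of the two fences would meet, at jig (+135, +200) mm; axes as the jig. The tip of the loose length belongs here
- clamped_length: the clamped length, same moulding, fixed on the jig: its back (200 mm long) is against the short fence, its 45 degree mitre face runs from the corner point inwards, 92 mm along -x and 92 mm along -y. A low toggle clamp, up to 57 mm above the board, holds its square tail at the robot's end. Frame and origin as the jig
- moulding: the loose length, dark wood with a gilt inner bead, 0.2 to 0.4 kg, lying face up and askew on the board; slides with 1 to 4 N, too wide to grip. Outline 92 mm (x) by 220 mm (y); origin under the middle of that outline, on the underside. Back edge at x = +46 mm (32 mm high), mitre at the +y end, square tail at y = -110 mm. Home: axes parallel to the jig's, origin at jig (+89, +90) mm
- moulding_tip (a point): the sharp outer tip of the loose length's mitre, at moulding (+46, +110) mm on the underside; axes as the moulding
- moulding_inner (a point): middle of the loose length's straight inner edge, at moulding (-46, -46) mm on the underside; the edge runs from y = -110 to +18 mm, parallel to the back. It is a lip from 8 to 17 mm above the board, rising to 22 mm, with a 10 mm deep rebate beneath it. The centre of mass lies level with moulding y = -20 mm
- moulding_tail (a point): middle of the loose length's square tail end, at moulding (0, -110) mm on the underside; the end is a flat upright face 92 mm wide, 18 to 32 mm high
- jar: closed glass jar with a brass lid, 62 mm across, 52 mm tall, standing on the jig's board at its edge nearest the robot; origin at the centre of its underside; to be left alone
- brush: flat brush 190 mm long lying on the bench beside the jig, handle to its -x, origin under its middle; to be left alone
- swab_block: white block 70 x 60 x 50 mm with three swab sticks standing in it (to about 105 mm), on the bench beside the jig, origin at the centre of its underside; to be left alone
- glue_bottle: small white bottle 44 mm across, 110 mm tall, on the bench at the side of the jig nearer the robot, origin at the centre of its underside; to be left alone

How it is judged:
By the outcome, as a careful person would: the job done as asked, in the order asked, and still so for the second after the job is handed in, with the robot touching nothing.
It also fails if it takes over 48 s, if anything falls off the work surface, if the arm or the gripper's body presses on something with over 40 N, if the wrist force passes 120 N, or if a joint passes its speed limit or range.

## Working session

There is one attempt and no reset: what is moved stays moved. The work goes in short steps, Python scripts to look and compute and a tool call to move; the robot and the scene stay as the last step left them, time stands still between calls to the robot, and variables do not carry over. Pictures are saved under pics/ and viewed, at most 10 in all, crops included, and the job is handed in when it is done.

Besides the shell and the picture viewer there is one more tool, called in YAML: its name, and indented under it one key for each argument. arm_command: Moves the arm, as the interface text tells. Its arguments: {"type":"object","properties":{"steps":{"type":"array","items":{"type":"object","properties":{"rot":{"type":"array","items":{"type":"number"}},"slide":{"type":"array","items":{"type":"number"}},"grip":{"type":"number"}}}},"newtons":{"type":"number"}},"required":["steps"]}

```bash
mkdir -p pics; cat > h.py <<'E'
import numpy as np, cv2
from bench import sensors, eyes, order
def snap(n,f=None):
    p=eyes.camera(n)
    if f: cv2.imwrite('pics/'+f,p['pixels'][:,:,::-1])
    return p
def ray(p,u,v):
    K=np.array(p['intrinsics']);T=np.array(p['pose'])
    d=np.array([(u-K[0,2])/K[0,0],(v-K[1,2])/K[1,1]]);s=d.copy()
    for _ in range(20): s=d/(1+p['k1']*(s@s))
    r=T[:3,:3]@np.array([s[0],s[1],1]);return T[:3,3],r
def atz(p,u,v,z):
    o,r=ray(p,u,v);return o+r*(z-o[2])/r[2]
def proj(p,X):
    K=np.array(p['intrinsics']);T=np.array(p['pose'])
    c=T[:3,:3].T@(np.array(X)-T[:3,3]);s=c[:2]/c[2];s=s*(1+p['k1']*(s@s))
    return K[:2,:2].diagonal()*s+K[:2,2]
def tri(a,b):
    (o,r),(q,t)=a,b
    A=np.c_[r,-t];k=np.linalg.lstsq(A,q-o,rcond=None)[0]
    return (o+k[0]*r+q+k[1]*t)/2, np.linalg.norm(o+k[0]*r-q-k[1]*t)
E
python3 - <<'E'
from h import *
for n in('top','scene'):
    p=snap(n,n+'1.png');print(n,np.round(p['pose'],3).tolist(),np.round(p['intrinsics'],1).tolist(),p['k1'])
    for o in 'jig clamped_length moulding moulding_tail jar brush swab_block glue_bottle moulding_tip moulding_inner jig_corner'.split():
        try:
            for d in eyes.look_for(o,p)[:1]: print(o,np.round(d['bbox']),round(d['conf'],2))
        except Exception as e: print(o,e)
s=sensors.read_state();print(s['time'],s['ee_pos'],s['eef_rot'],s['width'])
E
```

```text
top [[-0.002, -0.99, 0.143, 0.349], [-1.0, 0.0, -0.014, -0.005], [0.014, -0.143, -0.99, 1.145], [0.0, 0.0, 0.0, 1.0]] [[397.4, 0.0, 317.8], [0.0, 397.4, 200.4], [0.0, 0.0, 1.0]] -0.06000785346243133
jig [216. 138. 396. 275.] 0.76
clamped_length [229. 161. 266. 230.] 0.63
moulding [274. 171. 347. 203.] 0.57
moulding_tail [273. 168. 354. 206.] 0.83
jar [331. 240. 355. 259.] 0.82
brush [439. 163. 476. 223.] 0.9
swab_block [140. 183. 172. 212.] 0.76
glue_bottle [464. 251. 486. 269.] 0.68
moulding_tip [272. 172. 353. 206.] 0.82
moulding_inner [275. 166. 351. 208.] 0.63
jig_corner [216. 137. 396. 278.] 0.81
scene [[-0.35, 0.552, -0.757, 1.61], [0.936, 0.226, -0.269, 0.37], [0.023, -0.803, -0.596, 0.889], [0.0, 0.0, 0.0, 1.0]] [[487.3, 0.0, 317.2], [0.0, 487.3, 198.4], [0.0, 0.0, 1.0]] -0.1044310801059366
jig [227. 164. 421. 267.] 0.88
clamped_length [363. 191. 397. 248.] 0.85
moulding [277. 185. 354. 226.] 0.77
moulding_tail [277. 188. 351. 223.] 0.67
jar [299. 154. 322. 176.] 0.9
brush [186. 161. 198. 194.] 0.66
swab_block [458. 219. 492. 258.] 0.77
glue_bottle [211. 120. 224. 152.] 0.61
moulding_tip [277. 190. 353. 229.] 0.94
moulding_inner [277. 190. 352. 225.] 0.65
jig_corner [228. 160. 421. 267.] 0.75
1.2 [ 0.18461139 -0.5971535   0.22259615] [9.88787107e-01 1.49332021e-01 3.72094638e-05 6.24447538e-05] 0.08677120734828551
```

View pics/top1.png

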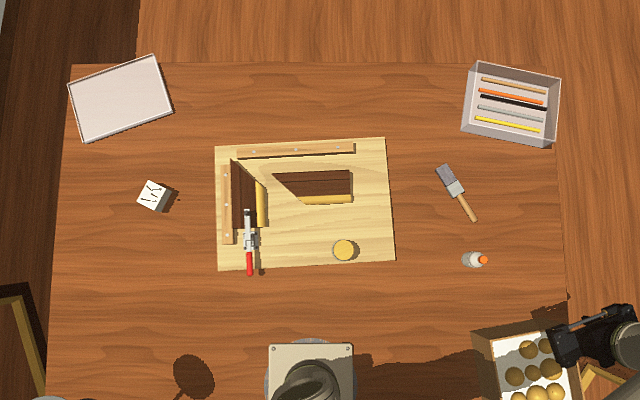

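View pics/scene1.png

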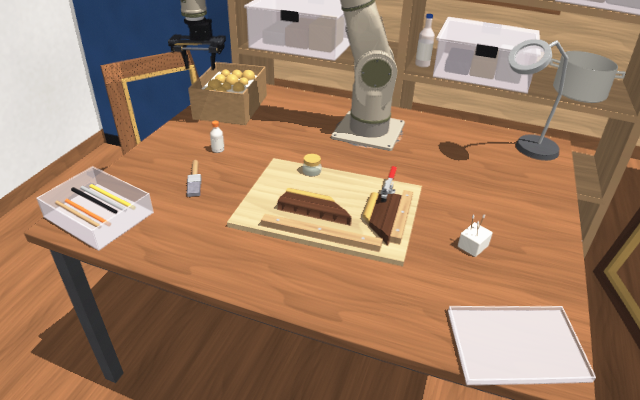

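The top view shows the jig's board with corners at about (215,146), (385,137), (395,261), (218,271). The loose length spans (273–353, 170–204) with its mitre tip near (273,173). The clamped length is at (232–266, 160–230), and the jar is at (344,250). The scene view agrees with this.

```bash
python3 - <<'E'
from h import *
p=snap('top')
B=[(215,146),(385,137),(395,261),(218,271)]
for c in B: print('board',np.round(atz(p,*c,.018),3))
for c in [(273,174),(350,170),(352,203),(302,204)]: print('m',np.round(atz(p,*c,.04),3))
print('jar',np.round(atz(p,344,250,.07),3))
# pose fit of board
X=np.array([[.18,.25],[.18,-.25],[-.18,-.25],[-.18,.25]])
Y=np.array([atz(p,*c,.018)[:2] for c in B])
Yc=Y-Y.mean(0);th=np.arctan2((X[:,0]*Yc[:,1]-X[:,1]*Yc[:,0]).sum(),(X*Yc).sum());print('jig',Y.mean(0),np.degrees(th))
c=p['pixels'][130:285,205:405,::-1];cv2.imwrite('pics/top_crop.png',cv2.resize(c,None,fx=3.9,fy=3.8,interpolation=cv2.INTER_CUBIC))
w=snap('wrist');T=np.array(w['pose']);s=sensors.read_state();print(np.round(T,3).tolist(),np.round(w['intrinsics'],1).tolist(),w['k1'])
E
```

```text
board [0.673 0.279 0.018]
board [ 0.701 -0.22   0.018]
board [ 0.339 -0.239  0.018]
board [0.313 0.258 0.018]
m [0.585 0.106 0.04 ]
m [ 0.597 -0.113  0.04 ]
m [ 0.502 -0.118  0.04 ]
m [0.499 0.023 0.04 ]
jar [ 0.37  -0.091  0.07 ]
jig [0.50667376 0.01947914] 3.1470857317827003
[[0.297, -0.913, -0.28, 0.261], [-0.955, -0.284, -0.087, -0.573], [0.0, 0.293, -0.956, 0.385], [0.0, 0.0, 0.0, 1.0]] [[288.2, 0.0, 323.5], [0.0, 288.2, 204.9], [0.0, 0.0, 1.0]] 0.007853109487896602
```

arm_command:
  steps:
    - {"slide":[0.0325,0.045,0.002],"rot":[0,0,-1],"grip":0.5}
    - {"slide":[0.0325,0.045,0.002],"rot":[0,0,-1],"grip":0.5}
    - {"slide":[0.0325,0.045,0.002],"rot":[0,0,-1],"grip":0.5}
    - {"slide":[0.0325,0.045,0.002],"rot":[0,0,-1],"grip":0.5}
    - {"slide":[0.0325,0.045,0.002],"rot":[0,0,-1],"grip":0.5}
    - {"slide":[0.0325,0.045,0.002],"rot":[0,0,-1],"grip":0.5}
    - {"slide":[0.0325,0.045,0.002],"rot":[0,0,-1],"grip":0.5}
    - {"slide":[0.0325,0.045,0.002],"rot":[0,0,-1],"grip":0.5}

```text
time: 2.3
ee_pos: [0.4455, -0.2356, 0.239]
eef_rot: [0.997, 0.08, 0.0, 0.0]
ft_force: [0.1, -0.8, -0.7]
width: 0.0435
grip_force: 0.0
```

arm_command:
  steps:
    - {"slide":[0.0325,0.045,0.002],"rot":[0,0,-1],"grip":0.5}
    - {"slide":[0.0325,0.045,0.002],"rot":[0,0,-1],"grip":0.5}
    - {"slide":[0.0325,0.045,0.002],"rot":[0,0,-1],"grip":0.5}
    - {"slide":[0.0325,0.045,0.002],"rot":[0,0,-1],"grip":0.5}
    - {"slide":[0.0325,0.045,0.002],"rot":[0,0,-1],"grip":0.5}
    - {"slide":[0.0325,0.045,0.002],"rot":[0,0,-1],"grip":0.5}
    - {"slide":[0,0,0],"rot":[0,0,0],"grip":0.5}
    - {"slide":[0,0,0],"rot":[0,0,0],"grip":0.5}

```text
time: 3.3
ee_pos: [0.6395, 0.0325, 0.2503]
eef_rot: [1.0, 0.028, -0.0, 0.0]
ft_force: [0.3, -0.1, 0.3]
width: 0.0435
grip_force: 0.0
```

```bash
python3 - <<'E'
from h import *
p=snap('wrist','w1.png');print(np.round(p['pose'],3).tolist())
for o in 'jig clamped_length moulding jar'.split():
    for d in eyes.look_for(o,p)[:1]: print(o,np.round(d['bbox']),round(d['conf'],2))
import pickle;pickle.dump(p,open('w1.pkl','wb'))
E
```

```text
[[0.057, -0.954, -0.293, 0.72], [-0.998, -0.054, -0.018, 0.037], [0.001, 0.294, -0.956, 0.412], [0.0, 0.0, 0.0, 1.0]]
jig [138. 140. 512. 331.] 0.57
clamped_length [174. 176. 252. 272.] 0.83
moulding [265. 210. 431. 270.] 0.97
```

View pics/w1.png

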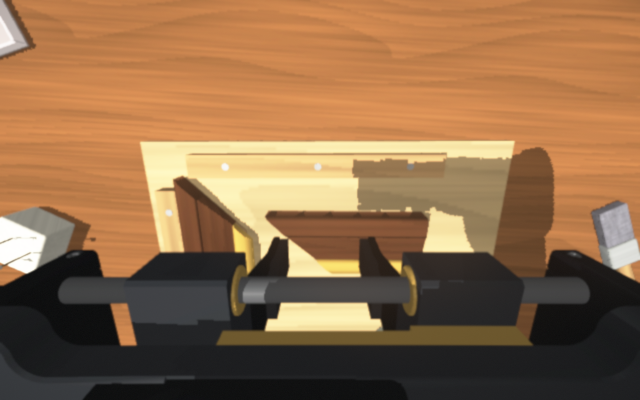

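The wrist view shows the board's far edge from (140,142) to (515,142), the long fence at (188–446, 153–178), the loose length's back top edge from (266,212) to (427,212), and the clamped mitre from (177,178) downwards.

```bash
python3 - <<'E'
from h import *;import pickle
p=pickle.load(open('w1.pkl','rb'))
print('board far',*[np.round(atz(p,*c,.018),4) for c in[(140,142),(515,142)]])
print('fence face',*[np.round(atz(p,*c,.04),4) for c in[(188,178),(446,178)]])
print('back',*[np.round(atz(p,*c,.05),4) for c in[(266,212),(427,212)]])
print('tail',*[np.round(atz(p,*c,.05),4) for c in[(427,212)]],np.round(atz(p,430,250,.04),4))
cv2.imwrite('pics/w1c.png',cv2.resize(p['pixels'][135:285,150:450,::-1],(800,400),interpolation=cv2.INTER_CUBIC))
E
```

```text
board far [0.6727 0.2796 0.018 ] [ 0.7012 -0.2211  0.018 ]
fence face [0.6323 0.2096 0.04  ] [ 0.6515 -0.1284  0.04  ]
back [0.5944 0.1058 0.05  ] [ 0.6065 -0.1072  0.05  ]
tail [ 0.6065 -0.1072  0.05  ] [ 0.5473 -0.1246  0.04  ]
```

View pics/w1c.png

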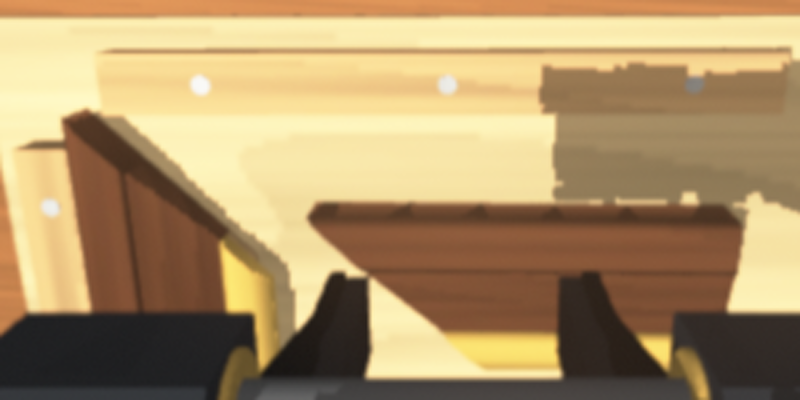

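arm_command:
  steps:
    - {"slide":[-0.022,-0.0085,-0.012],"grip":0.5}
    - {"slide":[-0.022,-0.0085,-0.012],"grip":0.5}
    - {"slide":[-0.022,-0.0085,-0.012],"grip":0.5}
    - {"slide":[-0.022,-0.0085,-0.012],"grip":0.5}
    - {"slide":[-0.022,-0.0085,-0.012],"grip":0.5}
    - {"slide":[-0.022,-0.0085,-0.012],"grip":0.5}
    - {"slide":[-0.022,-0.0085,-0.012],"grip":0.5}
    - {"slide":[-0.022,-0.0085,-0.012],"grip":0.5}

```text
schema error: expected keys rot, slide, grip
```

arm_command:
  steps:
    - {"slide":[0,0,-0.018],"grip":0.5}
    - {"slide":[0,0,-0.018],"grip":0.5}
    - {"slide":[0,0,-0.018],"grip":0.5}
    - {"slide":[0,0,-0.018],"grip":0.5}
    - {"slide":[0,0,-0.018],"grip":0.5}
    - {"slide":[0,0,-0.018],"grip":0.5}
    - {"slide":[0,0,-0.014],"grip":0.5}
    - {"slide":[0,0,-0.008],"grip":0.5}

```text
schema error: expected keys rot, slide, grip
```

```bash
python3 - <<'E'
from h import *
p=snap('wrist','w2.png')
s=sensors.read_state();print(s['ee_pos'],s['ft_force'],s['eef_rot'])
E
```

```text
[0.63946731 0.03180628 0.25089267] [-0.41530518 -0.17832825 -0.65646935] [9.99634796e-01 2.70210672e-02 2.24562240e-04 2.92219740e-04]
```

View pics/w2.png

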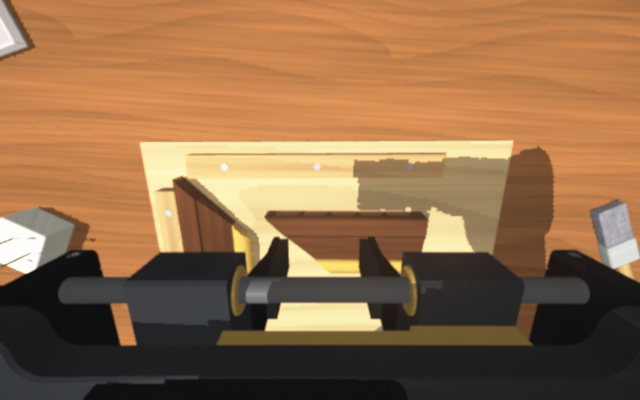

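The calls were refused because "rot" was missing, and the picture confirms that nothing has moved. I'll repeat them with "rot" included.

arm_command:
  steps:
    - {"slide":[-0.022,-0.0085,-0.012],"rot":[0,0,0],"grip":0.5}
    - {"slide":[-0.022,-0.0085,-0.012],"rot":[0,0,0],"grip":0.5}
    - {"slide":[-0.022,-0.0085,-0.012],"rot":[0,0,0],"grip":0.5}
    - {"slide":[-0.022,-0.0085,-0.012],"rot":[0,0,0],"grip":0.5}
    - {"slide":[-0.022,-0.0085,-0.012],"rot":[0,0,0],"grip":0.5}
    - {"slide":[-0.022,-0.0085,-0.012],"rot":[0,0,0],"grip":0.5}
    - {"slide":[-0.022,-0.0085,-0.012],"rot":[0,0,0],"grip":0.5}
    - {"slide":[-0.022,-0.0085,-0.012],"rot":[0,0,0],"grip":0.5}

```text
time: 4.6
ee_pos: [0.4628, -0.0358, 0.1544]
eef_rot: [1.0, 0.027, 0.0, 0.0]
ft_force: [0.6, -0.4, -0.1]
width: 0.0433
grip_force: 0.0
```

arm_command:
  steps:
    - {"slide":[0,0,-0.018],"rot":[0,0,0],"grip":0.5}
    - {"slide":[0,0,-0.018],"rot":[0,0,0],"grip":0.5}
    - {"slide":[0,0,-0.018],"rot":[0,0,0],"grip":0.5}
    - {"slide":[0,0,-0.018],"rot":[0,0,0],"grip":0.5}
    - {"slide":[0,0,-0.018],"rot":[0,0,0],"grip":0.5}
    - {"slide":[0,0,-0.018],"rot":[0,0,0],"grip":0.5}
    - {"slide":[0,0,-0.014],"rot":[0,0,0],"grip":0.5}
    - {"slide":[0,0,-0.008],"rot":[0,0,0],"grip":0.5}

```text
time: 5.6
ee_pos: [0.4634, -0.0353, 0.0241]
eef_rot: [1.0, 0.028, -0.0, 0.0]
ft_force: [-0.0, -0.8, 0.2]
width: 0.0434
grip_force: 0.0
```

```bash
python3 - <<'E'
from h import *
p=snap('wrist','w3.png')
s=sensors.read_state();print(s['ee_pos'],s['ft_force'],s['eef_rot'])
E
```

```text
[ 0.46306256 -0.03524946  0.02345414] [-0.70940931 -0.47696698 -0.81036631] [ 9.99618906e-01  2.76005156e-02 -5.02806257e-04 -4.18151081e-05]
```

View pics/w3.png

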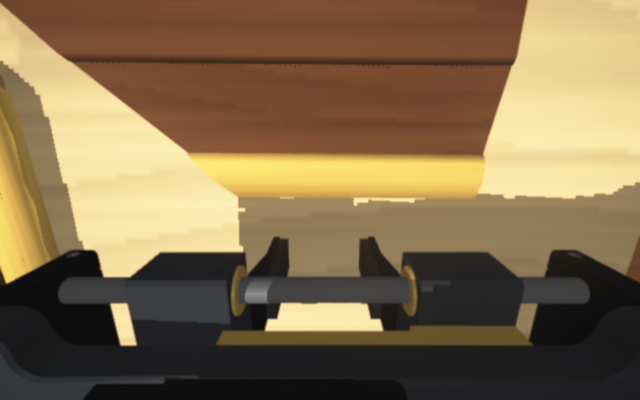

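The fingers stand behind the gilt lip (edge at row 197, columns 240–478). They are at columns 280 and 370, straddling the centre of mass at about column 311.

arm_command:
  steps:
    - {"slide":[0.006,0.0003,0],"rot":[0,0,0],"grip":0.5}
    - {"slide":[0.006,0.0003,0],"rot":[0,0,0],"grip":0.5}
    - {"slide":[0.004,0.0002,0],"rot":[0,0,0],"grip":0.5}
    - {"slide":[0.003,0.0002,0],"rot":[0,0,0],"grip":0.5}
    - {"slide":[0.003,0.0002,0],"rot":[0,0,0],"grip":0.5}
    - {"slide":[0.003,0.0002,0],"rot":[0,0,0],"grip":0.5}
    - {"slide":[0.003,0.0002,0],"rot":[0,0,0],"grip":0.5}
    - {"slide":[0.003,0.0002,0],"rot":[0,0,0],"grip":0.5}

```text
time: 6.65
ee_pos: [0.4944, -0.0334, 0.0245]
eef_rot: [1.0, 0.028, -0.0, 0.0]
ft_force: [-2.3, 0.3, 2.0]
width: 0.0437
grip_force: 1.1
```

arm_command:
  steps:
    - {"slide":[0.003,0.0002,0],"rot":[0,0,0],"grip":0.5}
    - {"slide":[0.003,0.0002,0],"rot":[0,0,0],"grip":0.5}
    - {"slide":[0.003,0.0002,0],"rot":[0,0,0],"grip":0.5}
    - {"slide":[0.003,0.0002,0],"rot":[0,0,0],"grip":0.5}
    - {"slide":[0.003,0.0002,0],"rot":[0,0,0],"grip":0.5}
    - {"slide":[0.003,0.0002,0],"rot":[0,0,0],"grip":0.5}
    - {"slide":[0.003,0.0002,0],"rot":[0,0,0],"grip":0.5}
    - {"slide":[0.003,0.0002,0],"rot":[0,0,0],"grip":0.5}

```text
time: 7.65
ee_pos: [0.5188, -0.0317, 0.0246]
eef_rot: [1.0, 0.028, 0.0, 0.0]
ft_force: [-1.6, 0.5, -0.6]
width: 0.0435
grip_force: 0.4
```

arm_command:
  steps:
    - {"slide":[0.003,0.0002,0],"rot":[0,0,0],"grip":0.5}
    - {"slide":[0.003,0.0002,0],"rot":[0,0,0],"grip":0.5}
    - {"slide":[0.003,0.0002,0],"rot":[0,0,0],"grip":0.5}
    - {"slide":[0.003,0.0002,0],"rot":[0,0,0],"grip":0.5}
    - {"slide":[0.002,0.0001,0],"rot":[0,0,0],"grip":0.5}
    - {"slide":[0.002,0.0001,0],"rot":[0,0,0],"grip":0.5}
    - {"slide":[0.002,0.0001,0],"rot":[0,0,0],"grip":0.5}
    - {"slide":[0.002,0.0001,0],"rot":[0,0,0],"grip":0.5}

```text
time: 8.65
ee_pos: [0.5387, -0.0306, 0.0246]
eef_rot: [1.0, 0.028, 0.0, 0.0]
ft_force: [-1.7, 0.5, 0.3]
width: 0.0438
grip_force: 0.6
```

arm_command:
  steps:
    - {"slide":[0.001,0.0,0],"rot":[0,0,0],"grip":0.5}
    - {"slide":[0.001,0.0001,0],"rot":[0,0,0],"grip":0.5}
    - {"slide":[0.0005,0.0,0],"rot":[0,0,0],"grip":0.5}
    - {"slide":[0.0005,0.0,0],"rot":[0,0,0],"grip":0.5}
    - {"slide":[0.0005,0.0,0],"rot":[0,0,0],"grip":0.5}
    - {"slide":[0.0005,0.0,0],"rot":[0,0,0],"grip":0.5}
    - {"slide":[0,0,0],"rot":[0,0,0],"grip":0.5}
    - {"slide":[0,0,0],"rot":[0,0,0],"grip":0.5}

```text
time: 9.65
ee_pos: [0.5427, -0.0304, 0.0246]
eef_rot: [1.0, 0.028, 0.0, 0.0]
ft_force: [-0.3, -0.1, -1.1]
width: 0.0436
grip_force: 0.3
```

arm_command:
  steps:
    - {"slide":[0.0005,0.0,0],"rot":[0,0,0],"grip":0.5}
    - {"slide":[0.0005,0.0,0],"rot":[0,0,0],"grip":0.5}
    - {"slide":[0.0005,0.0,0],"rot":[0,0,0],"grip":0.5}
    - {"slide":[0.0005,0.0,0],"rot":[0,0,0],"grip":0.5}
    - {"slide":[0.0005,0.0,0],"rot":[0,0,0],"grip":0.5}
    - {"slide":[0.0005,0.0,0],"rot":[0,0,0],"grip":0.5}
    - {"slide":[0,0,0],"rot":[0,0,0],"grip":0.5}
    - {"slide":[0,0,0],"rot":[0,0,0],"grip":0.5}

```text
time: 10.65
ee_pos: [0.5442, -0.0305, 0.0244]
eef_rot: [1.0, 0.028, -0.002, 0.0]
ft_force: [-8.6, -1.1, 6.5]
width: 0.0433
grip_force: 4.6
```

```bash
python3 - <<'E'
from h import *
p=snap('wrist','w4.png')
s=sensors.read_state();print(s['ee_pos'],s['ft_force'],s['torque'])
E
```

```text
[ 0.54415236 -0.03052436  0.02438116] [-8.72915163 -0.24534285  5.71862678] [-0.06343782  1.9435812   0.11365902]
```

View pics/w4.png

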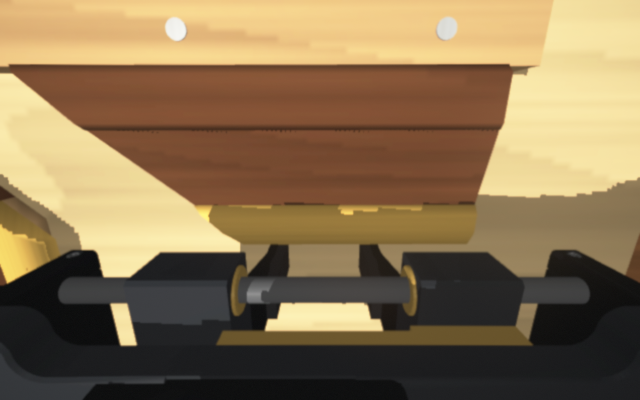

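The back edge is now flush on the fence: the dark top meets the fence along the whole of row 66, with 8.7 N of contact force. Next I back off, lift, turn 90° and go down behind the tail.

arm_command:
  steps:
    - {"slide":[-0.005,0,0],"rot":[0,0,0],"grip":0.5}
    - {"slide":[-0.015,0,0],"rot":[0,0,0],"grip":0.5}
    - {"slide":[0,0,0.014],"rot":[0,0,0],"grip":0.5}
    - {"slide":[0,0,0.014],"rot":[0,0,0],"grip":0.5}
    - {"slide":[0,0,0.014],"rot":[0,0,0],"grip":0.5}
    - {"slide":[0,0,0.014],"rot":[0,0,0],"grip":0.5}
    - {"slide":[0,0,0.014],"rot":[0,0,0],"grip":0.5}
    - {"slide":[0,0,0.014],"rot":[0,0,0],"grip":0.5}

```text
time: 11.7
ee_pos: [0.5257, -0.0304, 0.1096]
eef_rot: [1.0, 0.028, 0.0, 0.0]
ft_force: [0.3, -0.4, 0.6]
width: 0.0431
grip_force: 0.0
```

arm_command:
  steps:
    - {"slide":[0.0095,-0.0155,0],"rot":[0,0,10],"grip":0.5}
    - {"slide":[0.0095,-0.0155,0],"rot":[0,0,10],"grip":0.5}
    - {"slide":[0.0095,-0.0155,0],"rot":[0,0,10],"grip":0.5}
    - {"slide":[0.0095,-0.0155,0],"rot":[0,0,10],"grip":0.5}
    - {"slide":[0.0095,-0.0155,0],"rot":[0,0,10],"grip":0.5}
    - {"slide":[0.0095,-0.0155,0],"rot":[0,0,10],"grip":0.5}
    - {"slide":[0.0095,-0.0155,0],"rot":[0,0,10],"grip":0.5}
    - {"slide":[0.0095,-0.0155,0],"rot":[0,0,10],"grip":0.5}

```text
time: 12.7
ee_pos: [0.6018, -0.1551, 0.109]
eef_rot: [0.746, 0.666, -0.0, -0.0]
ft_force: [0.8, 0.3, 0.1]
width: 0.0435
grip_force: 0.0
```

arm_command:
  steps:
    - {"slide":[0,0,0],"rot":[0,0,10],"grip":0.5}
    - {"slide":[0,0,-0.012],"rot":[0,0,0],"grip":0.5}
    - {"slide":[0,0,-0.012],"rot":[0,0,0],"grip":0.5}
    - {"slide":[0,0,-0.012],"rot":[0,0,0],"grip":0.5}
    - {"slide":[0,0,0],"rot":[0,0,0],"grip":0.5}
    - {"slide":[0,0,0],"rot":[0,0,0],"grip":0.5}
    - {"slide":[0,0,0],"rot":[0,0,0],"grip":0.5}
    - {"slide":[0,0,0],"rot":[0,0,0],"grip":0.5}

```text
time: 13.7
ee_pos: [0.6018, -0.1545, 0.073]
eef_rot: [0.687, 0.726, 0.0, 0.0]
ft_force: [-0.5, 0.7, -0.5]
width: 0.0439
grip_force: 0.0
```

```bash
python3 - <<'E'
from h import *
p=snap('wrist','w5.png')
s=sensors.read_state();print(s['time'],s['ee_pos'],s['ft_force'],s['eef_rot'],np.round(s['joint_positions'],2))
x,y,_,_=s['eef_rot'];print(np.degrees(2*np.arctan2(y,x)))
E
```

```text
13.75 [ 0.6017688  -0.15448337  0.07287368] [-0.35405466  0.06003072 -0.59092664] [6.87275119e-01 7.26397159e-01 1.34056731e-04 2.45821735e-04] [ 0.72  0.55 -0.71  1.61  0.38  1.13 -0.03]
93.17040355189182
```

View pics/w5.png

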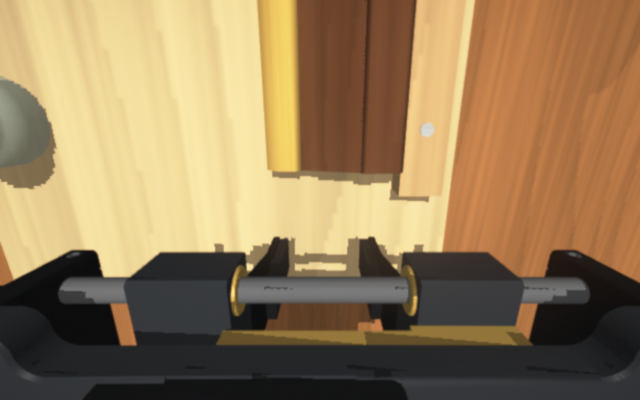

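The fingers (columns 280 and 368) stand behind the tail (columns 268–405, row 172) and clear of the fence end.

arm_command:
  steps:
    - {"slide":[0,0,-0.012],"rot":[0,0,0],"grip":0.5}
    - {"slide":[0,0,-0.012],"rot":[0,0,0],"grip":0.5}
    - {"slide":[0,0,-0.012],"rot":[0,0,0],"grip":0.5}
    - {"slide":[0,0,-0.012],"rot":[0,0,0],"grip":0.5}
    - {"slide":[-0.0003,0.006,0],"rot":[0,0,0],"grip":0.5}
    - {"slide":[-0.0003,0.006,0],"rot":[0,0,0],"grip":0.5}
    - {"slide":[-0.0003,0.006,0],"rot":[0,0,0],"grip":0.5}
    - {"slide":[-0.0002,0.004,0],"rot":[0,0,0],"grip":0.5}

```text
time: 14.75
ee_pos: [0.6008, -0.1318, 0.025]
eef_rot: [0.687, 0.727, 0.0, 0.0]
ft_force: [-0.0, -0.1, -0.6]
width: 0.0433
grip_force: 0.0
```

arm_command:
  steps:
    - {"slide":[-0.0002,0.003,0],"rot":[0,0,0],"grip":0.5}
    - {"slide":[-0.0002,0.003,0],"rot":[0,0,0],"grip":0.5}
    - {"slide":[-0.0001,0.003,0],"rot":[0,0,0],"grip":0.5}
    - {"slide":[-0.0002,0.003,0],"rot":[0,0,0],"grip":0.5}
    - {"slide":[-0.0002,0.003,0],"rot":[0,0,0],"grip":0.5}
    - {"slide":[-0.0001,0.003,0],"rot":[0,0,0],"grip":0.5}
    - {"slide":[-0.0002,0.003,0],"rot":[0,0,0],"grip":0.5}
    - {"slide":[-0.0002,0.003,0],"rot":[0,0,0],"grip":0.5}

```text
time: 15.75
ee_pos: [0.5991, -0.1083, 0.0246]
eef_rot: [0.687, 0.726, 0.0, 0.0]
ft_force: [0.1, -1.2, 0.8]
width: 0.0436
grip_force: 0.7
```

arm_command:
  steps:
    - {"slide":[-0.0002,0.0035,0],"rot":[0,0,0],"grip":0.5}
    - {"slide":[-0.0002,0.0035,0],"rot":[0,0,0],"grip":0.5}
    - {"slide":[-0.0002,0.0035,0],"rot":[0,0,0],"grip":0.5}
    - {"slide":[-0.0002,0.0035,0],"rot":[0,0,0],"grip":0.5}
    - {"slide":[-0.0002,0.0035,0],"rot":[0,0,0],"grip":0.5}
    - {"slide":[-0.0002,0.0035,0],"rot":[0,0,0],"grip":0.5}
    - {"slide":[-0.0002,0.0035,0],"rot":[0,0,0],"grip":0.5}
    - {"slide":[-0.0002,0.0035,0],"rot":[0,0,0],"grip":0.5}

```text
time: 16.75
ee_pos: [0.5975, -0.0802, 0.0246]
eef_rot: [0.687, 0.726, 0.0, 0.0]
ft_force: [-1.1, -1.1, 0.4]
width: 0.0436
grip_force: 0.7
```

```bash
python3 - <<'E'
from h import *
p=snap('wrist','w6.png')
s=sensors.read_state();print(s['time'],s['ee_pos'],s['ft_force'],s['torque'])
E
```

```text
16.8 [ 0.59744466 -0.07952574  0.02458836] [-0.51627729 -0.99440081  0.66335429] [-0.26855065 -0.06656417  0.01776456]
```

View pics/w6.png

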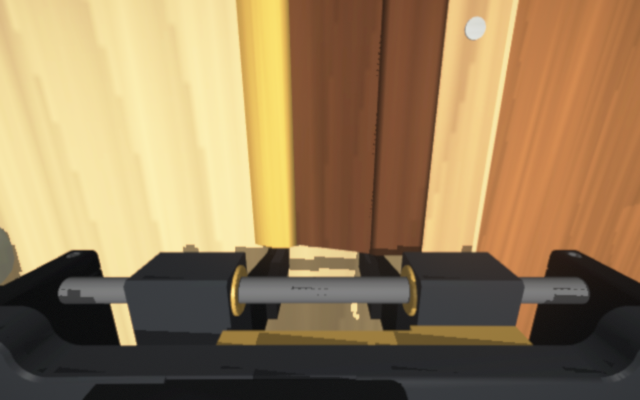

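The length is sliding with its back still flush on the fence (dark edge at columns 428–448, no gap).

arm_command:
  steps:
    - {"slide":[-0.0002,0.0035,0],"rot":[0,0,0],"grip":0.5}
    - {"slide":[-0.0002,0.0035,0],"rot":[0,0,0],"grip":0.5}
    - {"slide":[-0.0002,0.0035,0],"rot":[0,0,0],"grip":0.5}
    - {"slide":[-0.0002,0.0035,0],"rot":[0,0,0],"grip":0.5}
    - {"slide":[-0.0002,0.0035,0],"rot":[0,0,0],"grip":0.5}
    - {"slide":[-0.0002,0.0035,0],"rot":[0,0,0],"grip":0.5}
    - {"slide":[-0.0002,0.0035,0],"rot":[0,0,0],"grip":0.5}
    - {"slide":[-0.0002,0.0035,0],"rot":[0,0,0],"grip":0.5}

```text
time: 17.8
ee_pos: [0.5959, -0.0522, 0.0246]
eef_rot: [0.687, 0.726, 0.0, -0.0]
ft_force: [-0.7, -1.9, 0.3]
width: 0.0438
grip_force: 0.8
```

arm_command:
  steps:
    - {"slide":[-0.0002,0.0035,0],"rot":[0,0,0],"grip":0.5}
    - {"slide":[-0.0002,0.0035,0],"rot":[0,0,0],"grip":0.5}
    - {"slide":[-0.0002,0.0035,0],"rot":[0,0,0],"grip":0.5}
    - {"slide":[-0.0002,0.0035,0],"rot":[0,0,0],"grip":0.5}
    - {"slide":[-0.0002,0.0035,0],"rot":[0,0,0],"grip":0.5}
    - {"slide":[-0.0002,0.003,0],"rot":[0,0,0],"grip":0.5}
    - {"slide":[-0.0002,0.003,0],"rot":[0,0,0],"grip":0.5}
    - {"slide":[-0.0001,0.002,0],"rot":[0,0,0],"grip":0.5}

```text
time: 18.8
ee_pos: [0.5944, -0.0267, 0.0246]
eef_rot: [0.687, 0.726, 0.0, 0.0]
ft_force: [-0.7, -0.8, 0.1]
width: 0.0436
grip_force: 0.8
```

arm_command:
  steps:
    - {"slide":[-0.0001,0.0015,0],"rot":[0,0,0],"grip":0.5}
    - {"slide":[-0.0001,0.0015,0],"rot":[0,0,0],"grip":0.5}
    - {"slide":[-0.0001,0.0015,0],"rot":[0,0,0],"grip":0.5}
    - {"slide":[-0.0001,0.0015,0],"rot":[0,0,0],"grip":0.5}
    - {"slide":[-0.0001,0.0015,0],"rot":[0,0,0],"grip":0.5}
    - {"slide":[-0.0001,0.0015,0],"rot":[0,0,0],"grip":0.5}
    - {"slide":[-0.0001,0.0015,0],"rot":[0,0,0],"grip":0.5}
    - {"slide":[-0.0001,0.0015,0],"rot":[0,0,0],"grip":0.5}

```text
time: 19.8
ee_pos: [0.5936, -0.0148, 0.0246]
eef_rot: [0.687, 0.726, 0.0, 0.0]
ft_force: [0.1, -1.6, 0.3]
width: 0.0433
grip_force: 0.7
```

arm_command:
  steps:
    - {"slide":[-0.0001,0.001,0],"rot":[0,0,0],"grip":0.5}
    - {"slide":[-0.0001,0.001,0],"rot":[0,0,0],"grip":0.5}
    - {"slide":[0,0.001,0],"rot":[0,0,0],"grip":0.5}
    - {"slide":[-0.0001,0.001,0],"rot":[0,0,0],"grip":0.5}
    - {"slide":[0,0.001,0],"rot":[0,0,0],"grip":0.5}
    - {"slide":[-0.0001,0.001,0],"rot":[0,0,0],"grip":0.5}
    - {"slide":[0,0.001,0],"rot":[0,0,0],"grip":0.5}
    - {"slide":[0,0.0005,0],"rot":[0,0,0],"grip":0.5}

```text
time: 20.8
ee_pos: [0.5932, -0.0073, 0.0246]
eef_rot: [0.687, 0.726, 0.0, 0.0]
ft_force: [0.5, -0.7, -0.2]
width: 0.0434
grip_force: 0.7
```

arm_command:
  steps:
    - {"slide":[0,0.0005,0],"rot":[0,0,0],"grip":0.5}
    - {"slide":[0,0.0005,0],"rot":[0,0,0],"grip":0.5}
    - {"slide":[0,0.0005,0],"rot":[0,0,0],"grip":0.5}
    - {"slide":[0,0.0005,0],"rot":[0,0,0],"grip":0.5}
    - {"slide":[0,0.0005,0],"rot":[0,0,0],"grip":0.5}
    - {"slide":[0,0.0005,0],"rot":[0,0,0],"grip":0.5}
    - {"slide":[0,0,0],"rot":[0,0,0],"grip":0.5}
    - {"slide":[0,0,0],"rot":[0,0,0],"grip":0.5}

```text
time: 21.8
ee_pos: [0.5932, -0.0059, 0.0246]
eef_rot: [0.688, 0.726, -0.001, 0.001]
ft_force: [-0.2, -5.6, 1.8]
width: 0.0441
grip_force: 3.2
```

Contact is felt at the expected place. One slightly firmer seating press, then look.

arm_command:
  steps:
    - {"slide":[0,0.0005,0],"rot":[0,0,0],"grip":0.5}
    - {"slide":[0,0.0005,0],"rot":[0,0,0],"grip":0.5}
    - {"slide":[0,0.0005,0],"rot":[0,0,0],"grip":0.5}
    - {"slide":[0,0,0],"rot":[0,0,0],"grip":0.5}
    - {"slide":[0,0,0],"rot":[0,0,0],"grip":0.5}
    - {"slide":[0,-0.004,0],"rot":[0,0,0],"grip":0.5}
    - {"slide":[0,-0.012,0],"rot":[0,0,0],"grip":0.5}
    - {"slide":[0,-0.02,0],"rot":[0,0,0],"grip":0.5}

```text
time: 22.8
ee_pos: [0.5933, -0.039, 0.0246]
eef_rot: [0.687, 0.727, 0.0, -0.0]
ft_force: [-0.1, -0.2, 0.1]
width: 0.0437
grip_force: 0.0
```

arm_command:
  steps:
    - {"slide":[0,0,0.02],"rot":[0,0,0],"grip":0.5}
    - {"slide":[0,0,0.025],"rot":[0,0,0],"grip":0.5}
    - {"slide":[0,0,0.03],"rot":[0,0,0],"grip":0.5}
    - {"slide":[0,0.02,0.03],"rot":[0,0,0],"grip":0.5}
    - {"slide":[0,0.04,0.02],"rot":[0,0,0],"grip":0.5}
    - {"slide":[0,0.04,0],"rot":[0,0,0],"grip":0.5}
    - {"slide":[0,0.04,0],"rot":[0,0,0],"grip":0.5}
    - {"slide":[0,0,0],"rot":[0,0,0],"grip":0.5}

```text
time: 23.8
ee_pos: [0.5926, 0.106, 0.1514]
eef_rot: [0.685, 0.729, 0.001, -0.0]
ft_force: [0.2, 0.0, -0.2]
width: 0.0437
grip_force: 0.0
```

```bash
python3 - <<'E'
from h import *
p=snap('wrist')
c=p['pixels'][0:260,150:500,::-1];cv2.imwrite('pics/w7.png',cv2.resize(c,(800,594),interpolation=cv2.INTER_CUBIC))
s=sensors.read_state();print(s['time'],s['ee_pos'])
E
```

```text
23.85 [0.59301061 0.10323933 0.15102229]
```

View pics/w7.png

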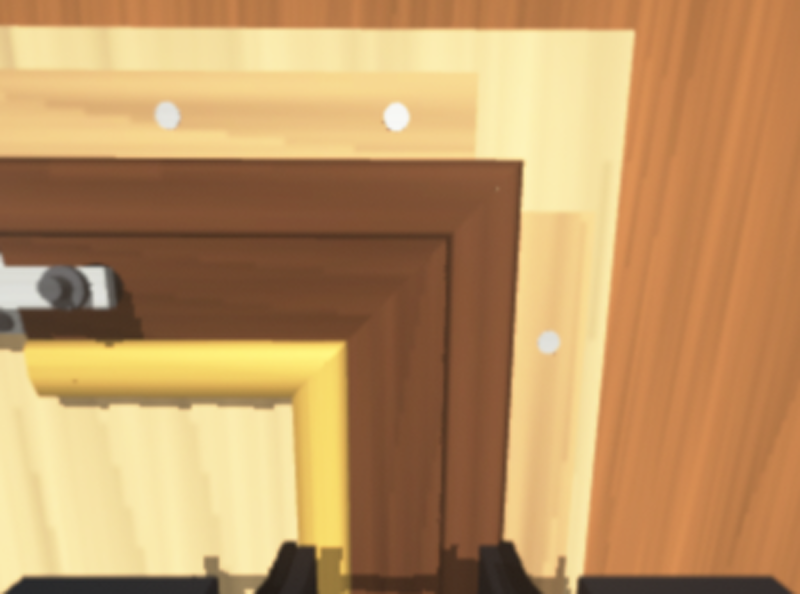

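The mitre is closed: the bead, groove and edge lines meet cleanly along the diagonal from about (520,162) to (295,400). The back lies against the fence along column 520–505, and the hand is clear above.

```bash
python3 -c "
from bench import order
print(order.close_job())"
```

```text
the job is handed in; nothing more can be done
None
```

The loose length is flush along the long fence with its mitre closed on the clamped length. The hand was clear above it when I handed the job in at about 24 s of the 48 s allowed, and no verdict came back.

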